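# Unbar the power supply nest

## Task

Free the power supply in the test nest: lift the red-banded hold-down bar straight up and level out of its two yellow open-topped U brackets, both ends together, and lay it lengthwise in the middle of the shallow black-floored tray, rubber pads down. Set it down rather than dropping it, keep it level all the way, and leave the power supply in its nest and the other things on the bench where they are.

Things in the scene. Friction and masses are not known exactly. Their poses are not given: they have to be found in the camera images.
- bar: Loose hold-down bar, 0.2 to 0.4 kg: aluminium, 20 mm wide (its x), 24 mm high (z), 188 mm long (y) with its black end caps. Two black rubber pads, 18 x 22 mm, 14 mm high, hang under it 40 mm either side of the middle. Origin: mid-length, at the level of the pads' underside; z up. The bar proper runs from 14 to 38 mm above the origin.
- bar_grip (a point): Centre of the red band, 56 mm long, at the middle of the bar; 26 mm above the bar's origin. Grip here, across the 20 mm width. At the start the power supply's top is 29 mm below this point.
- bar_end_a (a point): Point on the underside of the bar where it rests in a bracket, at the bar's +y end (75 mm from the middle, 14 mm above the bar's origin). End caps 26 mm wide, 30 mm high stand outside the brackets and stop the bar sliding endwise (5 mm play each way).
- bar_end_b (a point): The same at the bar's -y end.
- nest: Test nest, fixed: base plate 216 (x) x 176 (y) x 8 mm, low black stops round the power supply, two grey posts at y = +75 and -75 mm, each 12 mm thick (y) and 36 mm wide (x). Origin: centre of the plate's underside, on the bench. The bar lies along the nest's y, its top 102 mm above the bench, held by its weight alone. The nest may stand left or right of the tray.
- slot_a (a point): Middle of the slot floor of the yellow open-topped U bracket on the nest's +y post, 78 mm above the bench. Slot 26 mm wide along the nest's x (3 mm clear either side of the bar), 22 mm deep: cheek tops 100 mm above the bench.
- slot_b (a point): The same on the nest's -y post.
- power_supply: Mesh-cased power supply, 112 x 181 x 53 mm, 0.6 kg, loose, lying in the nest under the bar; top 61 mm above the bench, 3 mm below the bar's pads and 17 mm below the bar proper. It is to stay there. Origin: centre of its underside.
- tray: Shallow tray with a black floor and grey walls, fixed: 260 mm long (its x), 130 mm wide (y), walls 4 mm thick and 14 mm high, inside 252 x 122 mm, floor about 5 mm above the bench. The bar is to lie along the tray's x, either end first. Origin: centre of its underside, on the bench.
- red_driver: Bystander: red-handled hand screwdriver 190 mm long, 26 mm thick, lying at the back of the work.
- multimeter: Bystander: grey multimeter 132 x 68 x 40 mm, lying at the back right.
- yellow_tape: Bystander: roll of yellow tape, 66 mm across, 18 mm high, lying at the back left.

How it is judged:
By the outcome, as a careful person would: the job done as asked, in the order asked, and still so for the second after the job is handed in, with the robot touching nothing.
It also fails if it takes over 38 s, if anything falls off the work surface, if the arm or the gripper's body presses on something with over 40 N, if the wrist force passes 120 N, or if a joint passes its speed limit or range.

## Robot

A 6-joint arm with a two-finger parallel gripper is mounted at the origin on the work surface; the furniture and walls round the work are solid. World frame = base frame: x ahead of the robot, y to its left, z up, the work surface at z = 0. Lengths are in m, angles in rad, forces in N, time in s.
With the tool pointing down it reaches from about 0.275 to 0.85 m from the base axis. Payload 19 kg.
Tool frame: the origin (TCP) lies on the mounting face of the last link; the fingertips stand 173 mm ahead of it and the grasp point (between the pads) lies 155 mm ahead of it; z points along the fingers, y is the line along which they close (so a half turn about z gives the same grasp; the last joint's range is limited). The gripper opens to 85 mm and grips with 20 to 120 N. Pads are 22 mm wide; open, the fingers measure 114 mm over their backs; the gripper's body (76 mm by 85 mm) begins 54 mm behind the grasp point. The pads swing forward as they close: fully open they stand 13 mm farther back than shut.
Start: joints at [-1.41, 0.15, 1.437, -0, 1.554, -0.134], TCP at [0.167, -0.55, 0.405] pointing down, gripper open.
Joint ranges: [-2.8, 2.8], [-0.68, 2.1], [0.12, 2.68], [-1.39, 4.53], [0.16, 2.79], [-2.81, 2.81]. Speed limits (rad/s): [1.89, 1.89, 2.22, 3.01, 3.01, 3.01].

## Interface

Orientations are given as a rotation vector (axis times angle).
In Python, from rig import r gives the robot as it stands.
- The arm moves only by the tool carry_out, never from a script. Its argument "plan" is a list of rows, each a list of 3 entries, a list of its own where there are three numbers: the turn, a rotation vector about the tool's x, y, z in units of pi rad (1.0 is pi rad), then the shift along the tool's x, y, z in units of 0.04 m (1.0 is 0.04 m), then the closure, from -1 (fully open) to 1 (shut). In form: [[[wx, wy, wz], [dx, dy, dz], grip], ...]. A call has exactly 8 rows; each row shifts and turns the commanded pose from where the row before left it, along the tool's axes as they then stand; what a row does not reach is not made up. A row lasts 1/8 s, in which the tool goes at most 62.5 mm and 10.7 degrees, less where a joint would pass 70% of its speed; a pose out of reach is approached as far as the arm can. A call with a number of a shift or a turn outside -1 to 1 is refused whole. A call with a gripper value outside its range is refused whole. The fingers move at their own pace and stop on an object; "force" is the grip in N (left out, the last holds). Time passes only in rows, so rows that do not move let the fingers close, or fill a call up. It gives the time, the measured TCP pose, the force, the opening and the grip force at its end, in the units of the state.
- r.state(): the state, without advancing time (a new reading comes with each control period).
- r.read_camera(name): name is "scene" or "top" or "wrist"; returns the picture (400x640x3 uint8, blue, green, red); there is no depth.
- r.calibration(name): a dict with "fovy" (degrees; the focal length in pixels is half the picture's height over the tangent of half this angle, whatever the lens; pixels are square), "cx", "cy" (the principal point, pixels), "cam_to_world" (4x4, takes a point from camera to world coordinates). Camera axes: x right, y up, looking along -z (the intrinsics and any distortion apply to the point x, -y, -z); pixel columns grow to the right and rows downward; lengths in m; the calibration is good to about 2 mm. The wrist camera is an equidistant fisheye: a pixel r from the principal point sees the ray r / f radians off the axis. A picture is of the moment at which its call begins: read the wrist's pose just before it. calibration takes no time and is no camera call; for the wrist camera it gives the pose at the moment of the call.
- r.job_done(): hands the job in; it is judged then, once.
The state is a dict: "time": time; "joint_pos": joint angles; "qvel": joint speeds; "joint_efforts": joint torques, N m; "ee_pos": TCP position; "eef_rot": TCP orientation; "contact_force": force on the tool from outside, world axes, zero at the start; "torque": the same for the moment, N m; "finger_gap": finger opening in m; "gripper_force": force on a finger pad.
Only numpy, scipy, OpenCV 4.12 (cv2) and the standard library are available. Lean on these libraries where they do the work, as an engineer would, in place of code of your own. Each camera call takes 0.05 s, during which the arm holds its last target. There are 200 camera calls.

## Working session

There is one attempt and no reset: what is moved stays moved. The work goes in short steps, Python scripts to look and compute and a tool call to move; the robot and the scene stay as the last step left them, time stands still between calls to the robot, and variables do not carry over. Pictures are saved under pics/ and viewed, at most 10 in all, crops included, and the job is handed in when it is done.

Besides the shell and the picture viewer there is one more tool, called after "Request:" in YAML: its name, and indented under it one key for each argument. carry_out: Moves the arm, as the interface text tells. Its arguments: {"type":"object","properties":{"plan":{"type":"array"},"force":{"type":"number"}},"required":["plan"]}

```bash
ls; mkdir -p pics; python3 - <<'E'
from rig import r
import cv2
s=r.state();print(s)
for n in("top","scene"):
    im=r.read_camera(n);cv2.imwrite(f"pics/{n}0.png",im);c=r.calibration(n);print(n,c)
print(r.calibration("wrist"))
E
```

```text
pics
{'time': 0.0, 'joint_pos': array([-1.40999673e+00,  1.50989082e-01,  1.43801580e+00,  8.10260887e-06,
        1.55378904e+00, -1.34033333e-01]), 'qvel': array([-2.51681942e-04, -1.99156680e-04,  5.56503785e-04, -1.72712141e-03,
       -3.41941295e-05,  2.69268136e-04]), 'joint_efforts': array([ 1.08029602e-03, -7.13041019e+01, -5.70872283e+01, -7.26340204e-05,
        8.95671663e-03,  7.95905430e-05]), 'ee_pos': array([ 0.16704227, -0.55016864,  0.40408116]), 'eef_rot': array([-3.10633028e+00, -4.61270232e-01,  1.25233380e-05]), 'contact_force': array([ 0.11104351, -1.14697022,  0.7045535 ]), 'torque': array([-0.05286113,  0.03069457,  0.02279155]), 'gripper_force': 0.0, 'finger_gap': 0.08551202333986854}
top {'fovy': 47.93113550425587, 'cx': 314.21880444128124, 'cy': 201.73014402374605, 'cam_to_world': array([[-0.01906924,  0.99297015, -0.11681886,  0.49348115],
       [-0.99969664, -0.01711467,  0.01771207,  0.11180257],
       [ 0.01558824,  0.11712118,  0.99299529,  1.05168326],
       [ 0.        ,  0.        ,  0.        ,  1.        ]])}
scene {'fovy': 52.219946944890886, 'cx': 319.9229340414731, 'cy': 204.40832651710141, 'cam_to_world': array([[-0.70245877,  0.28323597, -0.65293879, -0.07115724],
       [-0.71166744, -0.26791577,  0.64942328,  0.79298952],
       [ 0.00900743,  0.92086835,  0.3897696 ,  0.49670534],
       [ 0.        ,  0.        ,  0.        ,  1.        ]])}
{'fovy': 65.70646984690485, 'cx': 321.25293623124827, 'cy': 199.35124820677578, 'cam_to_world': array([[ 0.29049894,  0.9187331 ,  0.26746937,  0.23417722],
       [-0.95687413,  0.27935828,  0.07969219, -0.53013415],
       [-0.00150393, -0.27908502,  0.96026522,  0.37458669],
       [ 0.        ,  0.        ,  0.        ,  1.        ]])}
```

View pics/top0.png

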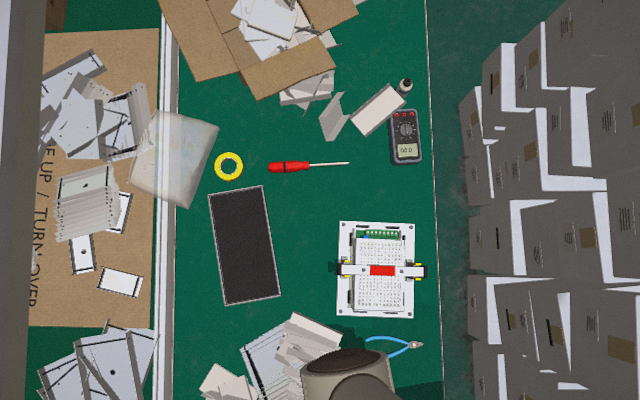

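View pics/scene0.png

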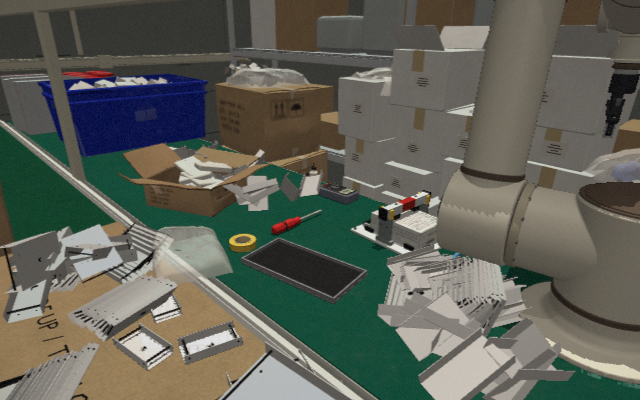

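The top view shows the bar running image-horizontally with its red band at (382,270) and its end caps at about (333,268) and (426,272). The tray corners are about (208,195), (264,185), (281,295) and (226,305).

```bash
cat > h.py <<'E'
from rig import r
import cv2, numpy as np
from scipy.spatial.transform import Rotation as R
def ray(n,p,z,c=None):
    c=c or r.calibration(n); f=200/np.tan(np.radians(c["fovy"]/2)); M=c["cam_to_world"]
    u,v=(p[0]-c["cx"]),(p[1]-c["cy"])
    if n=="wrist":
        rr=np.hypot(u,v); t=rr/f; d=np.array([u/rr*np.sin(t),-v/rr*np.sin(t),-np.cos(t)])
    else: d=np.array([u/f,-v/f,-1])
    d=M[:3,:3]@d; o=M[:3,3]; return o+d*(z-o[2])/d[2]
def redrect(im):
    b,g,rd=[im[...,i].astype(int) for i in range(3)]
    m=((rd>130)&(g<70)&(b<70)).astype(np.uint8)
    n,l,st,ce=cv2.connectedComponentsWithStats(m)
    out=[]
    for i in range(1,n):
        if st[i,4]>60: out.append((st[i],cv2.minAreaRect(np.argwhere(l==i)[:,::-1].astype(np.float32))))
    return out
E
python3 - <<'E'
from h import *
im=cv2.imread("pics/top0.png")
for st,q in redrect(im): print(st,q, ray("top",q[0],.102))
a,b=ray("top",(333,268),.1),ray("top",(426,272),.1); print("ends",a,b)
# tray walls: dark floor
g=im.max(2); m=np.zeros_like(g); m[175:315,195:295]=(g[175:315,195:295]<62)
m=cv2.morphologyEx(m,cv2.MORPH_OPEN,np.ones((5,5)))
n,l,s,c=cv2.connectedComponentsWithStats(m); i=1+s[1:,4].argmax()
q=cv2.minAreaRect(np.argwhere(l==i)[:,::-1].astype(np.float32)); print("tray",q,s[i])
P=[ray("top",p,.005) for p in cv2.boxPoints(q)]; print(np.round(P,4),np.mean(P,0))
print([np.linalg.norm(P[k]-P[k-1]) for k in range(4)])
P=[ray("top",p,.014) for p in [(208,195),(264,185),(281,295),(226,305)]];print(np.round(P,4),np.mean(P,0))
s=r.state(); print(R.from_rotvec(s["eef_rot"]).as_matrix())
E
```

```text
[285 161  24  10 205] ((296.5, 165.5), (9.0, 23.0), 90.0) [0.68408478 0.13137049 0.102     ]
[268 162  16  10 139] ((275.5, 166.5), (9.0, 15.0), 90.0) [0.68262419 0.17636627 0.102     ]
[370 265  24  11 220] ((381.5185241699219, 270.0917663574219), (23.384944915771484, 9.217755317687988), 2.602562189102173) [ 0.45872981 -0.04324458  0.102     ]
ends [0.46498576 0.05814696 0.1       ] [ 0.45286125 -0.13702817  0.1       ]
tray ((243.55406188964844, 244.82432556152344), (108.01013946533203, 51.78567886352539), 80.53767395019531) [ 211  188   67  114 5481]
[[0.6348 0.3385 0.005 ]
 [0.6529 0.2192 0.005 ]
 [0.4062 0.18   0.005 ]
 [0.3895 0.2963 0.005 ]] [0.5208458  0.25849867 0.005     ]
[np.float64(0.24888851028042078), np.float64(0.12065869142709873), np.float64(0.24981965770579917), np.float64(0.11746861467037054)]
[[0.6355 0.3392 0.014 ]
 [0.6568 0.2095 0.014 ]
 [0.4042 0.1726 0.014 ]
 [0.3846 0.2967 0.014 ]] [0.52027428 0.25448182 0.014     ]
[[ 9.56863155e-01  2.90538939e-01 -1.66659625e-04]
 [ 2.90538945e-01 -9.56862550e-01  1.08707543e-03]
 [ 1.56367389e-04 -1.08860354e-03 -9.99999395e-01]]
```

Request:
carry_out:
  plan:
    - [[0,0,0],[0.667,-0.625,0],-1]
    - [[0,0,0],[0.667,-0.625,0],-1]
    - [[0,0,0],[0.667,-0.625,0],-1]
    - [[0,0,0],[0.667,-0.625,0],-1]
    - [[0,0,0],[0.667,-0.625,0],-1]
    - [[0,0,0],[0.667,-0.625,0],-1]
    - [[0,0,0],[0.667,-0.625,0],-1]
    - [[0,0,0],[0.667,-0.625,0],-1]

```text
time: 1.1
ee_pos: [0.3135, -0.2957, 0.4045]
eef_rot: [-3.107, -0.461, 0.0]
contact_force: [-0.5, -0.0, 0.4]
finger_gap: 0.0856
gripper_force: 0.0
```

Request:
carry_out:
  plan:
    - [[0,0,0],[0.667,-0.625,0.1],-1]
    - [[0,0,0],[0.667,-0.625,0.1],-1]
    - [[0,0,0],[0.667,-0.625,0.1],-1]
    - [[0,0,0],[0.667,-0.625,0.1],-1]
    - [[0,0,0],[0.667,-0.625,0.1],-1]
    - [[0,0,0],[0.667,-0.625,0.1],-1]
    - [[0,0,0],[0.667,-0.625,0.1],-1]
    - [[0,0,0],[0.667,-0.625,0.1],-1]

```text
time: 2.1
ee_pos: [0.4597, -0.0422, 0.3724]
eef_rot: [-3.107, -0.461, 0.0]
contact_force: [-0.2, -0.6, -0.7]
finger_gap: 0.0854
gripper_force: 0.0
```

Request:
carry_out:
  plan:
    - [[0,0,-0.0552],[0,0,0],-1]
    - [[0,0,-0.0552],[0,0,0],-1]
    - [[0,0,-0.0552],[0,0,0],-1]
    - [[0,0,-0.0552],[0,0,0],-1]
    - [[0,0,-0.0552],[0,0,0],-1]
    - [[0,0,-0.0552],[0,0,0],-1]
    - [[0,0,-0.0552],[0,0,0],-1]
    - [[0,0,0],[0,0,0],-1]

```text
time: 3.1
ee_pos: [0.4592, -0.0434, 0.3725]
eef_rot: [-2.29, -2.15, 0.0]
contact_force: [0.1, 0.0, -0.4]
finger_gap: 0.0856
gripper_force: 0.0
```

```bash
python3 - <<'E'
from h import *
c=r.calibration("wrist");im=r.read_camera("wrist");cv2.imwrite("pics/w1.png",im)
np.save("c1.npy",c,allow_pickle=True)
s=r.state();print(s["time"],s["ee_pos"],s["joint_pos"]);print(R.from_rotvec(s["eef_rot"]).as_matrix().round(4))
for st,q in redrect(im): print(st,q,ray("wrist",q[0],.102,c))
E
```

```text
3.15 [ 0.45924104 -0.04339957  0.37254297] [-2.61529285e-01 -7.57840163e-02  1.73673970e+00  1.12539645e-04
  1.48108269e+00 -1.95522619e-01]
[[ 6.600e-02  9.978e-01 -4.000e-04]
 [ 9.978e-01 -6.600e-02  2.000e-04]
 [ 2.000e-04 -4.000e-04 -1.000e+00]]
[504   4  20  44 632] ((514.5405883789062, 25.743244171142578), (44.71652603149414, 16.604297637939453), 80.53767395019531) [0.63897521 0.10576266 0.102     ]
[310 195   9  12  84] ((314.0, 200.5), (11.0, 8.0), 90.0) [ 0.4524851  -0.04356897  0.102     ]
[310 212  23  19 357] ((321.0, 221.0), (18.0, 22.0), 90.0) [ 0.45703391 -0.06159234  0.102     ]
```

View pics/w1.png

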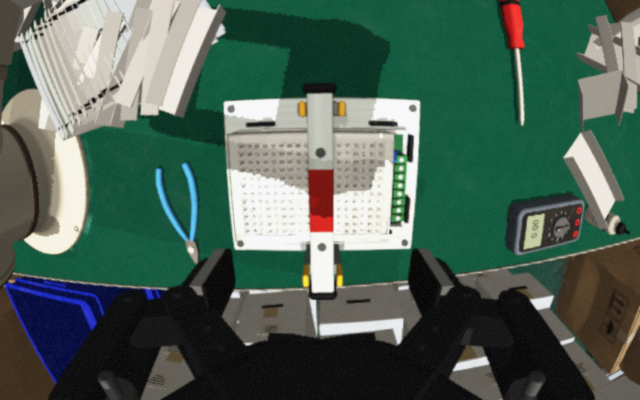

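The wrist view shows the bar vertical in the picture. The red band spans about x 309–333, y 169–232, with end caps at (320,86) and (323,297).

```bash
python3 - <<'E'
from h import *
c=np.load("c1.npy",allow_pickle=True).item(); im=cv2.imread("pics/w1.png").astype(int)
b,g,rd=im[...,0],im[...,1],im[...,2]
m=(rd>2.2*g)&(rd>2.2*b)&(rd>70); m[:,:290]=0;m[:,350:]=0;m[:150]=0;m[250:]=0
p=np.argwhere(m)[:,::-1].astype(np.float32);q=cv2.minAreaRect(p);print(q,p.min(0),p.max(0))
print(ray("wrist",p.mean(0),.102,c),ray("wrist",q[0],.102,c))
a,b=ray("wrist",(320,88),.103,c),ray("wrist",(322,296),.103,c);print(a,b,(a+b)/2,np.degrees(np.arctan2(*(a-b)[:2])))
W=np.array([ray("wrist",x,.102,c) for x in p]);print(W.min(0),W.max(0))
d=W[:,:2]-W[:,:2].mean(0);v=np.linalg.svd(d,full_matrices=0)[2][0];print(np.degrees(np.arctan2(*v)))
E
```

```text
((320.5, 200.5), (61.0, 23.0), 90.0) [309. 170.] [332. 231.]
[ 0.45801467 -0.04340459  0.102     ] [ 0.45774735 -0.04390015  0.102     ]
[0.46303311 0.04537761 0.103     ] [ 0.45329547 -0.13515265  0.103     ] [ 0.45816429 -0.04488752  0.103     ] 3.0874901473075336
[ 0.44746862 -0.07094371  0.102     ] [ 0.46842356 -0.0182286   0.102     ]
-176.96167662198854
```

Request:
carry_out:
  plan:
    - [[0,0,-0.004],[-0.015,-0.03,0.5],-1]
    - [[0,0,0],[0,0,0.7],-1]
    - [[0,0,0],[0,0,0.7],-1]
    - [[0,0,0],[0,0,0.5],-1]
    - [[0,0,0],[0,0,0.4],-1]
    - [[0,0,0],[0,0,0.25],-1]
    - [[0,0,0],[0,0,0.14],-1]
    - [[0,0,0],[0,0,0],-1]

```text
time: 4.15
ee_pos: [0.4581, -0.0439, 0.2452]
eef_rot: [-2.276, -2.165, -0.0]
contact_force: [0.6, -1.0, 0.0]
finger_gap: 0.0854
gripper_force: 0.0
```

```bash
python3 - <<'E'
from h import *
im=r.read_camera("wrist");cv2.imwrite("pics/w2.png",im)
s=r.state();print(s["time"],s["ee_pos"],s["contact_force"]);print(R.from_rotvec(s["eef_rot"]).as_matrix().round(4))
E
```

```text
4.2 [ 0.45818611 -0.04396436  0.24545814] [-0.56646782  0.2372007  -0.20322587]
[[ 4.990e-02  9.988e-01  4.000e-04]
 [ 9.988e-01 -4.990e-02  0.000e+00]
 [ 0.000e+00  4.000e-04 -1.000e+00]]
```

View pics/w2.png

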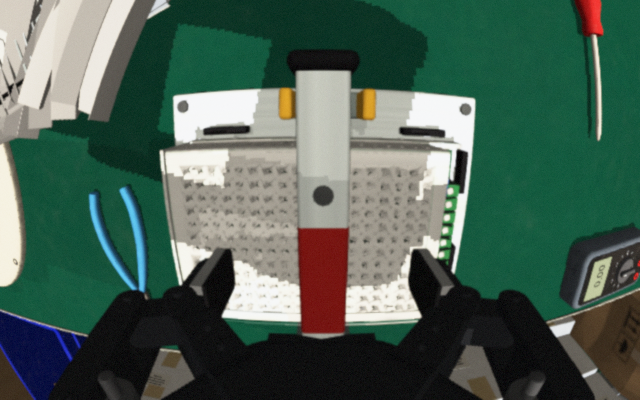

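The open fingers, at about (212,280) and (432,280), straddle the red band at (323,280) centrally. I'll close on it.

Request:
carry_out:
  plan:
    - [[0,0,0],[0,0,0],0.4]
    - [[0,0,0],[0,0,0],0.6]
    - [[0,0,0],[0,0,0],1]
    - [[0,0,0],[0,0,0],1]
    - [[0,0,0],[0,0,0],1]
    - [[0,0,0],[0,0,0],1]
    - [[0,0,0],[0,0,0],1]
    - [[0,0,0],[0,0,0],1]
  force: 60

```text
time: 5.2
ee_pos: [0.4581, -0.0439, 0.2454]
eef_rot: [2.276, 2.166, 0.0]
contact_force: [-1.4, 0.1, 5.4]
finger_gap: 0.0192
gripper_force: 59.1
```

Request:
carry_out:
  plan:
    - [[0,0,0],[0,0,-0.1],1]
    - [[0,0,0],[0,0,-0.15],1]
    - [[0,0,0],[0,0,-0.2],1]
    - [[0,0,0],[0,0,-0.2],1]
    - [[0,0,0],[0,0,-0.2],1]
    - [[0,0,0],[0,0,-0.3],1]
    - [[0,0,0],[0,0,-0.4],1]
    - [[0,0,0],[0,0,-0.4],1]

```text
time: 6.2
ee_pos: [0.4581, -0.0439, 0.3245]
eef_rot: [2.276, 2.166, 0.001]
contact_force: [-0.4, -0.3, -3.0]
finger_gap: 0.0194
gripper_force: 58.7
```

```bash
python3 - <<'E'
from h import *
im=r.read_camera("wrist");sc=r.read_camera("scene")
cv2.imwrite("pics/m3.png",np.vstack([cv2.resize(im,(480,300)),cv2.resize(sc[150:290,300:500],(429,300))[:, :429] if 0 else cv2.resize(sc[155:280,300:500],(480,300))]))
s=r.state();print(s["time"],s["ee_pos"],s["contact_force"],s["torque"],s["joint_pos"]);print(R.from_rotvec(s["eef_rot"]).as_matrix().round(4))
E
```

```text
6.3 [ 0.45837467 -0.04400784  0.32526383] [-0.06941937 -0.75357323 -2.1932265 ] [ 0.01451081 -0.00582971  0.01828004] [-2.63316112e-01 -4.94988944e-02  1.80965080e+00  1.12805496e-04
  1.37846056e+00 -2.13840265e-01]
[[ 4.950e-02  9.988e-01  2.900e-03]
 [ 9.988e-01 -4.950e-02 -7.000e-04]
 [-5.000e-04  2.900e-03 -1.000e+00]]
```

View pics/m3.png

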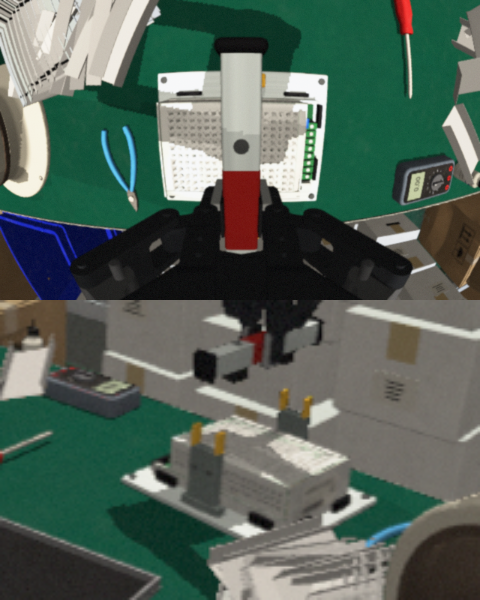

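The bar is up level, clear of both yellow brackets, and the power supply is still in its nest. I'll carry the bar toward the tray and rotate it.

Request:
carry_out:
  plan:
    - [[0,0,0],[0.4,0.1,-0.2],1]
    - [[0,0,0],[0.7,0.15,-0.2],1]
    - [[0,0,0],[0.9,0.15,0],1]
    - [[0,0,0],[1,0.2,0],1]
    - [[0,0,0],[1,0.2,0],1]
    - [[0,0,0],[0.9,0.15,0],1]
    - [[0,0,0],[0.8,0.15,0],1]
    - [[0,0,0],[0.5,0.1,0],1]

```text
time: 7.3
ee_pos: [0.5182, 0.2035, 0.3388]
eef_rot: [-2.274, -2.167, 0.001]
contact_force: [-0.1, -0.3, -3.4]
finger_gap: 0.019
gripper_force: 58.7
```

Request:
carry_out:
  plan:
    - [[0,0,0.025],[0.5,0,0],1]
    - [[0,0,0.05],[0.4,0,0],1]
    - [[0,0,0.055],[0.2,0,0],1]
    - [[0,0,0.055],[0,0,0],1]
    - [[0,0,0.055],[0,0,0],1]
    - [[0,0,0.055],[0,0,0],1]
    - [[0,0,0.055],[0,0,0],1]
    - [[0,0,0.05],[0,0,0],1]

```text
time: 8.3
ee_pos: [0.5235, 0.2451, 0.339]
eef_rot: [3.115, 0.406, -0.001]
contact_force: [0.9, -1.1, -2.9]
finger_gap: 0.0192
gripper_force: 58.6
```

Request:
carry_out:
  plan:
    - [[0,0,0.032],[0,0,0],1]
    - [[0,0,0],[0,0,0],1]
    - [[0,0,0],[0,0,0],1]
    - [[0,0,0],[0,0,0],1]
    - [[0,0,0],[0,0,0],1]
    - [[0,0,0],[0,0,0],1]
    - [[0,0,0],[0,0,0],1]
    - [[0,0,0],[0,0,0],1]

```text
time: 9.3
ee_pos: [0.5235, 0.2449, 0.3392]
eef_rot: [-3.131, -0.258, 0.0]
contact_force: [0.5, -0.8, -2.9]
finger_gap: 0.0192
gripper_force: 58.6
```

```bash
python3 - <<'E'
from h import *
c=r.calibration("wrist");np.save("c2.npy",c,allow_pickle=True)
im=r.read_camera("wrist");cv2.imwrite("pics/w4.png",im)
s=r.state();print(s["time"],s["ee_pos"],s["contact_force"],s["torque"],s["joint_pos"]);print(R.from_rotvec(s["eef_rot"]).as_matrix().round(4))
E
```

```text
9.35 [0.52356321 0.2449127  0.33913268] [-0.30557351 -0.03942751 -2.18432771] [-0.03168432 -0.01273116  0.03648698] [3.04245295e-01 1.86908207e-01 1.52830091e+00 1.29805548e-04
 1.42635591e+00 1.71084059e+00]
[[ 9.866e-01  1.634e-01 -0.000e+00]
 [ 1.634e-01 -9.866e-01  1.000e-04]
 [ 0.000e+00 -1.000e-04 -1.000e+00]]
```

View pics/w4.png

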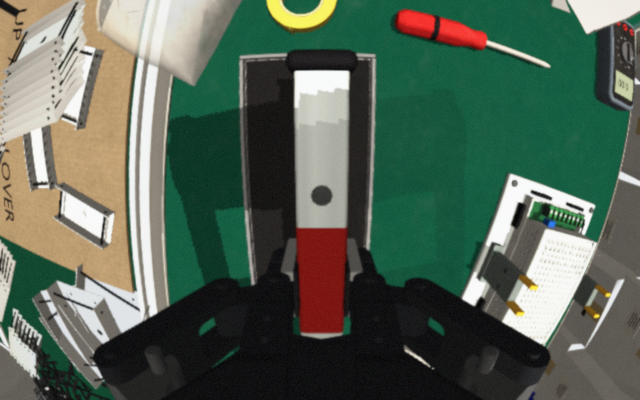

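The tray's far corners show at about (241,57) and (375,56), with its sides reaching (247,270) and (370,250). The bar is over it, already parallel.

```bash
python3 - <<'E'
from h import *
c=np.load("c2.npy",allow_pickle=True).item()
W={k:ray("wrist",p,.014,c)[:2] for k,p in dict(fl=(240.5,56.5),fr=(376,55.5),ml=(247,270),mr=(369.5,250)).items()}
print(W,np.linalg.norm(W["fl"]-W["fr"]))
ang=lambda v:np.degrees(np.arctan2(v[1],v[0]))
n=W["fl"]-W["fr"];print("angles",ang(n)-90,ang(W["fl"]-W["ml"]),ang(W["fr"]-W["mr"]))
a=np.radians(9.4);ax=np.array([np.cos(a),np.sin(a)])
print("centre",(W["fl"]+W["fr"])/2-.13*ax)
p=ray("wrist",(322,52),.18,c);print("bar far cap end",p)
t=np.array([.5205,.2565]); e=r.state()["ee_pos"][:2]; M=R.from_rotvec(r.state()["eef_rot"]).as_matrix()
for t in(t,(W["fl"]+W["fr"])/2-.13*ax): print((M.T[:2,:2]@(t-e))/.04)
E
```

```text
{'fl': array([0.63577911, 0.34150813]), 'fr': array([0.65613447, 0.21409735]), 'ml': array([0.41405302, 0.30987775]), 'mr': array([0.46106208, 0.18228499])} 0.12902653957015273
angles 9.076961027180246 8.118761774480731 9.262244874880361
centre [0.51770241 0.25657036]
bar far cap end [0.61778988 0.25978942 0.18      ]
[-0.02820316 -0.29830374]
[-0.09691489 -0.3114705 ]
```

Request:
carry_out:
  plan:
    - [[0,0,0.002],[-0.06,-0.305,0.2],1]
    - [[0,0,0],[0,0,0.5],1]
    - [[0,0,0],[0,0,0.7],1]
    - [[0,0,0],[0,0,0.7],1]
    - [[0,0,0],[0,0,0.6],1]
    - [[0,0,0],[0,0,0.5],1]
    - [[0,0,0],[0,0,0.3],1]
    - [[0,0,0],[0,0,0.1],1]

```text
time: 10.35
ee_pos: [0.519, 0.2569, 0.1945]
eef_rot: [3.132, 0.248, -0.001]
contact_force: [-0.3, -0.4, -2.1]
finger_gap: 0.0194
gripper_force: 58.8
```

Request:
carry_out:
  plan:
    - [[0,0,0],[0,0,0.06],1]
    - [[0,0,0],[0,0,0.04],1]
    - [[0,0,0],[0,0,0.03],1]
    - [[0,0,0],[0,0,0.03],1]
    - [[0,0,0],[0,0,0.02],1]
    - [[0,0,0],[0,0,0.02],1]
    - [[0,0,0],[0,0,0],1]
    - [[0,0,0],[0,0,0],1]

```text
time: 11.35
ee_pos: [0.5192, 0.2566, 0.1872]
eef_rot: [-3.132, -0.248, -0.0]
contact_force: [0.1, 0.2, -2.7]
finger_gap: 0.0192
gripper_force: 58.8
```

Not in contact yet, so I'll creep down.

Request:
carry_out:
  plan:
    - [[0,0,0],[0,0,0.01],1]
    - [[0,0,0],[0,0,0.01],1]
    - [[0,0,0],[0,0,0.01],1]
    - [[0,0,0],[0,0,0.01],1]
    - [[0,0,0],[0,0,0],1]
    - [[0,0,0],[0,0,0],1]
    - [[0,0,0],[0,0,0],1]
    - [[0,0,0],[0,0,0],1]

```text
time: 12.35
ee_pos: [0.5192, 0.2566, 0.1856]
eef_rot: [-3.132, -0.248, -0.0]
contact_force: [-0.2, 0.4, -2.7]
finger_gap: 0.0195
gripper_force: 58.8
```

Request:
carry_out:
  plan:
    - [[0,0,0],[0,0,0.01],1]
    - [[0,0,0],[0,0,0.01],1]
    - [[0,0,0],[0,0,0.01],1]
    - [[0,0,0],[0,0,0.01],1]
    - [[0,0,0],[0,0,0],1]
    - [[0,0,0],[0,0,0],1]
    - [[0,0,0],[0,0,0],1]
    - [[0,0,0],[0,0,0],1]

```text
time: 13.35
ee_pos: [0.5192, 0.2566, 0.1854]
eef_rot: [-3.132, -0.248, -0.001]
contact_force: [-9.7, -4.5, 21.6]
finger_gap: 0.0195
gripper_force: 62.3
```

Contact (about 22 N). I'll ease it off, then release to a partial opening.

Request:
carry_out:
  plan:
    - [[0,0,0],[0,0,-0.02],1]
    - [[0,0,0],[0,0,0],1]
    - [[0,0,0],[0,0,0],0.4]
    - [[0,0,0],[0,0,0],0.2]
    - [[0,0,0],[0,0,0],0]
    - [[0,0,0],[0,0,0],0]
    - [[0,0,0],[0,0,0],0]
    - [[0,0,0],[0,0,0],0]

```text
time: 14.35
ee_pos: [0.5192, 0.2566, 0.1847]
eef_rot: [-3.132, -0.248, 0.0]
contact_force: [0.8, -0.5, -0.3]
finger_gap: 0.0428
gripper_force: 0.0
```

```bash
python3 - <<'E'
from h import *
im=r.read_camera("wrist");cv2.imwrite("pics/w5.png",im)
s=r.state();print(s["time"],s["ee_pos"],s["contact_force"],s["torque"],s["finger_gap"])
E
```

```text
14.4 [0.5192033  0.25654442 0.18474883] [-0.0477976  -0.02822409 -0.25230516] [-0.0206682  -0.04659793 -0.04639979] 0.04219789254817379
```

View pics/w5.png

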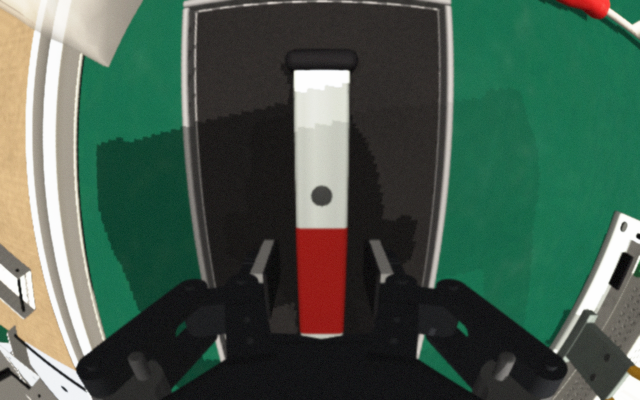

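The bar (322,200) lies mid-tray between the walls, and the fingers at (262,260) and (380,260) are clear of it. I'll retreat straight up.

Request:
carry_out:
  plan:
    - [[0,0,0],[0,0,-0.1],0]
    - [[0,0,0],[0,0,-0.2],0]
    - [[0,0,0],[0,0,-0.5],0]
    - [[0,0,0],[0,0,-0.8],0]
    - [[0,0,0],[0,0,-1],0]
    - [[0,0,0],[0,0,-1],0]
    - [[0,0,0],[0,0,-0.7],0]
    - [[0,0,0],[0,0,-0.3],0]

```text
time: 15.4
ee_pos: [0.5191, 0.2566, 0.3709]
eef_rot: [-3.131, -0.248, -0.004]
contact_force: [0.5, 0.1, 0.1]
finger_gap: 0.0428
gripper_force: 0.0
```

```bash
python3 - <<'E'
from h import *
w=r.read_camera("wrist");s=r.read_camera("scene")
cv2.imwrite("pics/m6.png",np.vstack([cv2.resize(w,(480,300)),cv2.resize(s[170:310,220:444],(480,300))]))
print(r.state()["time"],r.state()["ee_pos"])
E
```

```text
15.5 [0.51920768 0.2565501  0.36971024]
```

View pics/m6.png

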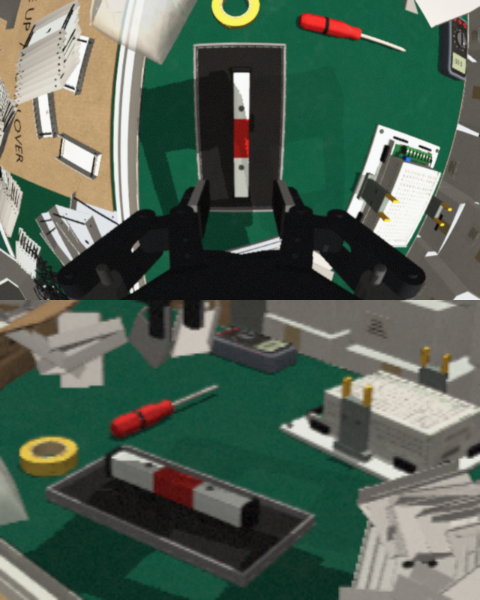

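The bar lies upright, lengthwise and central in the tray (wrist view about (241,135)). The power supply is in its nest, and the screwdriver, multimeter and tape look undisturbed.

```bash
python3 -c "
from rig import r
print(r.job_done())"
```

```text
the job is handed in; nothing more can be done
None
```

The hold-down bar was lifted level out of both brackets and set down pads-down, lengthwise in the middle of the tray, with the power supply still in its nest; the job was handed in at about 15.5 s.

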